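# Nudge the specimen carrier home under the microscope

### The arm

A 6-joint arm with a two-finger parallel gripper is mounted at the origin on the work surface. World frame = base frame: x ahead of the robot, y to its left, z up, the work surface at z = 0. Lengths are in m, angles in rad, forces in N, time in s.
With the tool pointing down it reaches from about 0.375 to 0.9 m from the base axis. Payload 3.1 kg.
Tool frame: the origin (TCP) lies midway between the tips of the shut fingers; the grasp point (between the pads) lies 19 mm behind it; z points along the fingers, y is the direction in which the jaws open and shut (so a half turn about z gives the same grasp; the last joint's range is limited). The gripper opens to 87 mm and grips with 3 to 60 N. Pads are 19 mm wide; open, the fingers measure 117 mm over their backs; the gripper's body (75 mm by 190 mm) begins 51 mm behind the grasp point.
Start: joints at [-1.282, 0.527, 1.433, -0, 1.181, -0.178], TCP at [0.281, -0.558, 0.223] pointing down, gripper open.
Joint ranges: [-3.08, 3.08], [-0.75, 2.2], [0.22, 2.44], [-1.43, 4.57], [0, 2.65], [-2.85, 2.85]. Speed limits (rad/s): [2.79, 2.79, 3.14, 3.14, 3.14, 3.14].

### API

Orientations are given as [roll, pitch, yaw] about the fixed x, y, z axes, in that order (R = Rz(yaw) Ry(pitch) Rx(roll)).
In Python, from bench import monitor, cams, ticket gives the robot as it stands.
- The arm moves only by the tool carry_out, never from a script. Its argument "steps" is a list of rows, each a list of 7 numbers: the shift along the world's x, y, z in mm, then the turn, a rotation vector about the world's x, y, z in degrees, then the finger opening in mm, from 0 to 87. In form: [[x, y, z, rx, ry, rz, grip], ...]. A call has exactly 5 rows; each row shifts and turns the pose as measured when the row begins; what a row does not reach is not made up. A row lasts 1/10 s, in which the tool goes at most 50 mm and 8.59 degrees, less where a joint would pass 70% of its speed; a pose out of reach is approached as far as the arm can. A call is refused whole if a number of a shift passes 50 or a number of a turn 8.59, either way. A call with a gripper value outside its range is refused whole. The fingers move at their own pace and stop on an object; "force" is the grip in N (left out, the last holds). Time passes only in rows, so rows that do not move let the fingers close, or fill a call up. It gives the time, the measured TCP pose, the force and the opening at its end, in the units of the state.
- monitor.observe(): the state, without advancing time (a new reading comes with each control period).
- cams.snapshot(name): name is "scene" or "side" or "wrist"; returns the picture (400x640x3 uint8, red, green, blue); there is no depth.
- cams.camera_model(name): a dict with "intrinsics" (3x3 intrinsics, pixels), "pose" (4x4, takes a point from camera to world coordinates); the wrist camera has in their place "T_tool_cam" (4x4, takes a point from camera to tool coordinates, whose origin is the TCP and whose axes are the flange's). Camera axes: x right, y down, z forward; pixel columns grow to the right and rows downward; lengths in m; the calibration is good to about 2 mm. A picture is of the moment at which its call begins: read the wrist's pose just before it. camera_model takes no time and is no camera call.
- ticket.sign_off(): hands the job in, once; it reports no verdict.
The state is a dict: "t": time; "qpos": joint angles; "qvel": joint speeds; "effort": joint torques, N m; "eef_pos": TCP position; "tool_rot": TCP orientation; "force": force on the tool from outside, world axes, zero at the start; "ft_torque": the same for the moment, N m; "width": finger opening in m.
Only numpy, scipy, OpenCV 4.12 (cv2) and the standard library are available. Lean on these libraries where they do the work, as an engineer would, in place of code of your own. Each camera call takes 0.05 s, during which the arm holds its last target.

### The job

Pick up the T-headed pusher and, with its head, gently nudge the specimen carrier along the track into the microscope's shroud until it meets the hidden sprung stop; draw the pusher back clear of the carrier, then tap it against the stop again to be sure, and leave it resting there. Do not ram the stop or shove the carrier at speed, and do not touch the carrier with the gripper. Then lay the pusher down across both plates of its raised rest, let go, and leave the other things on the bench alone.

Things in the scene. Friction and masses are not known exactly. Their poses are not given: they have to be found in the camera images.
- microscope: Cream microscope fixed to the bench; a grey track leads into a closed shroud under its objective. Origin: on the bench under the middle of the shroud's mouth; +x along the track into the shroud, +z up, column on the -y side. Shroud x = 0 to 160 mm, 80 mm wide, 64 mm inside, roof 88 to 96 mm over the bench; objective above it 76 mm wide at most, arm and eyepieces up to 350 mm high.
- carrier: Specimen carrier loose in the channel, along the track: aluminium block 100 mm long (x, with a small 4 mm buffer nose on its +x end), 60 mm wide, 45 mm high; a glass dish 54 mm across, 12 mm high is fixed on top. Origin: middle of its underside; back face (to be tapped) at x = -50 mm, nose at x = +50 mm. About 0.4 kg; sliding it takes some 1.5 to 3.5 N.
- pusher: T-headed pusher lying on the bench, 0.1 kg: white square handle 100 mm long, 22 x 22 mm; steel neck 12 mm thick, 50 mm long; grey plastic head 12 mm thick, 40 mm wide (y), 22 mm high. Origin: middle of the handle's underside; +x towards the head; handle x = -50 to 50 mm, head's face at x = 112 mm. Centre of mass about x = 20 mm.
- pusher_face (a point): Middle of the flat front face of the pusher's head, axes as the pusher's.
- rest: Raised steel rest, fixed: foot 100 x 60 x 8 mm and two upright plates at x = -36 and +36 mm, each 10 mm thick and 52 mm wide (y). The handle lies along the rest's x, either way round, on both plates, 60 mm over the bench, between ears 34 mm apart that rise 12 mm higher. Origin: on the bench under the middle. The gap between the plates is 62 mm long, with room for the fingers.
- bottle: Bystander: amber reagent bottle, 66 mm across, 150 mm tall; origin under its middle.
- tipbox: Bystander: blue pipette-tip box with a clear lid, 124 x 84 x 60 mm; origin under its middle.
- dish: Bystander: open glass dish 100 mm across, 18 mm high; origin under its middle.
- shroud_inside (a point): Fixed point on the shroud's floor, 85 mm in from its mouth, axes as the microscope's. A sprung stop is hidden in here; its place varies: the carrier's nose meets it 60 to 110 mm in from the mouth. It yields about 1 mm per newton for 10 mm (damped, so slowly), then is solid at about 9 N. Over 18 N is ramming. As the pusher backs off it may push the carrier back some mm; friction then holds it.
- track_start (a point): Middle of the open end of the track, on its floor: 200 mm before the shroud's mouth, axes as the microscope's. The track floor is 12 mm over the bench, its plate 100 mm wide; two rails leave a channel 64 mm wide, their tops 20 mm over the bench.
There are look-alikes about, which are no part of the job. Of the things like the pusher, leave any that is orange; of the rest the larger one is meant. What is shaped like the rest but red is not meant.

How it is judged:
On the way, in this order (a step that is already met when the one before it is completed fails the run):
1. the pusher presses the carrier against the hidden stop (contact force between carrier_nose and anything else above 0.3 N and contact force between pusher and carrier above 0.3 N and x of carrier in the frame of microscope above 0.005 m), for 0.1 s.
2. the pusher is drawn clear of the carrier, which stays against the stop (contact force between pusher and carrier below 0.01 N and contact force between carrier_nose and anything else above 0.05 N), for 0.1 s.
3. the pusher taps the carrier against the stop again (all of step 1), for 0.1 s.
At the end, for the whole second after the job is handed in: The carrier is at rest in the shroud with its nose bearing on the hidden stop (more than 0.05 N), and the pusher lies still, level within 6 degrees, on both plates of the rest (underside 55 to 66 mm over the bench, along the rest within 14 degrees), released (contact force between carrier_nose and anything else above 0.05 N and x of carrier in the frame of microscope above 0.005 m and linear speed of each of carrier, pusher below 0.01 m/s and angle between carrier's own z axis and vertical below 0.1 rad and contact force between pusher and rest above 0.3 N and z of pusher in the frame of rest between 0.055 and 0.066 m and angle between pusher's own x axis and vertical between 1.47 and 1.67 rad and angle between the x axis of pusher and the x axis of rest, either way round below 0.25 rad); the robot touches nothing.
It fails at once if the hidden stop is rammed (over 18 N) (contact force between carrier_nose and anything else above 18 N).
It fails at once if the carrier is shoved at speed (over 0.25 m/s) (linear speed of carrier above 0.25 m/s).
It fails at once if the gripper touches the carrier (contact force between any of the fingers, the arm and carrier above 0.5 N).
It fails at once if a bystander is disturbed (distance of any of bottle, tipbox, dish from where it was at the start of the episode above 0.02 m).
It also fails if it takes over 70 s, if anything falls off the work surface, if the arm or the gripper's body presses on something with over 40 N, if the wrist force passes 120 N, or if a joint passes its speed limit or range.

## Working session

There is one attempt and no reset: what is moved stays moved. The work goes in short steps, Python scripts to look and compute and a tool call to move; the robot and the scene stay as the last step left them, time stands still between calls to the robot, and variables do not carry over. Pictures are saved under pics/ and viewed, and the job is handed in when it is done.

Besides the shell and the picture viewer there is one more tool, called after "Emit:" by a JSON object that holds its "op" and its "data", one argument or row to a line. carry_out: Moves the arm, as the interface text tells. Its arguments: {"type":"object","properties":{"steps":{"type":"array","items":{"type":"array","items":{"type":"number"}}},"force":{"type":"number"}},"required":["steps"]}

```bash
ls; mkdir -p pics
python3 - <<'E'
from bench import monitor,cams,ticket
import cv2,numpy as np
s=monitor.observe();print({k:np.round(v,3).tolist() for k,v in s.items()})
for n in("scene","side","wrist"):
    im=cams.snapshot(n);cv2.imwrite(f"pics/a_{n}.png",im[:,:,::-1])
    m=cams.camera_model(n);print(n,{k:np.round(v,4).tolist() for k,v in m.items()})
E
```

```text
pics
{'t': 0.0, 'qpos': [-1.283, 0.528, 1.434, -0.0, 1.181, -0.179], 'qvel': [-0.001, 0.0, -0.001, 0.0, 0.0, 0.001], 'effort': [0.001, -44.003, -17.659, 0.063, 0.058, -0.0], 'eef_pos': [0.281, -0.557, 0.222], 'tool_rot': [-3.139, -0.0, 0.467], 'force': [0.289, 0.242, 0.255], 'ft_torque': [0.01, -0.037, -0.002], 'width': 0.087}
scene {'intrinsics': [[444.3445, 0.0, 326.8853], [0.0, 444.3445, 201.1719], [0.0, 0.0, 1.0]], 'pose': [[0.539, 0.6618, -0.5211, 1.2879], [0.8422, -0.4136, 0.3458, -0.5808], [0.0133, -0.6252, -0.7803, 1.1906], [0.0, 0.0, 0.0, 1.0]]}
side {'intrinsics': [[386.2578, 0.0, 324.236], [0.0, 386.2578, 198.6799], [0.0, 0.0, 1.0]], 'pose': [[-0.7192, -0.3636, 0.5921, -0.075], [-0.6947, 0.3628, -0.621, 0.6057], [0.0109, -0.858, -0.5135, 0.5935], [0.0, 0.0, 0.0, 1.0]]}
wrist {'intrinsics': [[310.8282, 0.0, 320.2868], [0.0, 310.8282, 200.1871], [0.0, 0.0, 1.0]], 'T_tool_cam': [[0.001, -0.9599, -0.2805, 0.0772], [1.0, 0.001, 0.0001, -0.0002], [0.0002, -0.2805, 0.9599, -0.1617], [0.0, 0.0, 0.0, 1.0]]}
```

View pics/a_scene.png

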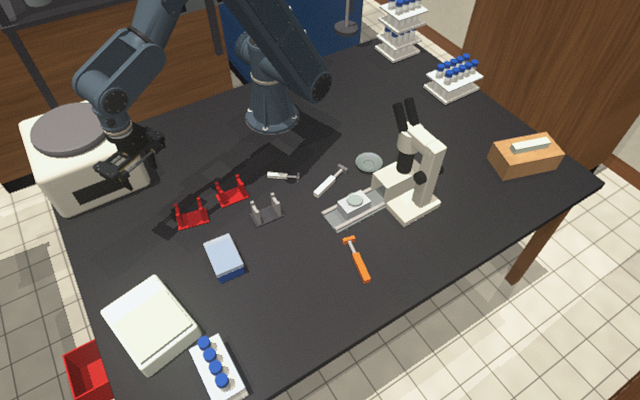

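View pics/a_side.png

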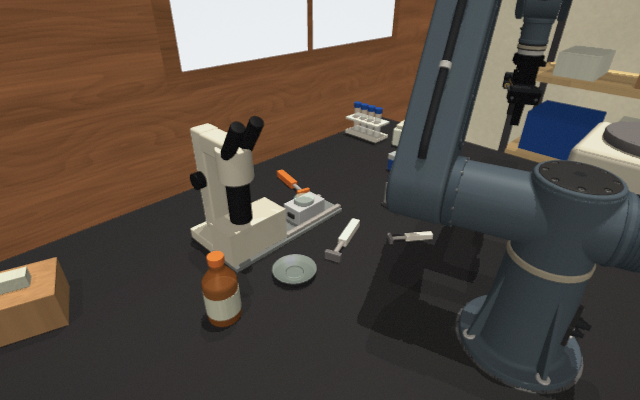

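View pics/a_wrist.png

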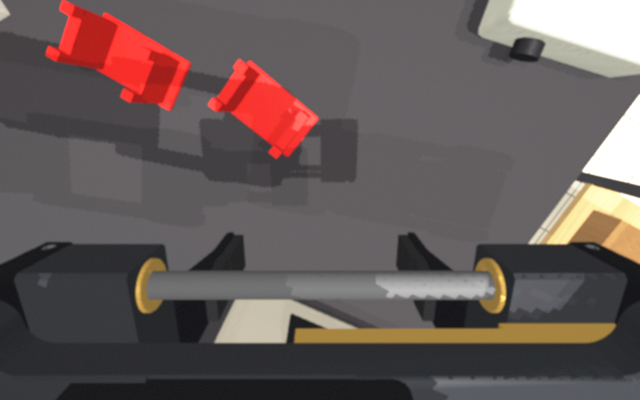

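The scene view shows the larger white pusher at about (330,181), a smaller one at (283,176) and an orange one at (356,260). The grey rest is at (266,209) and the red ones at (192,213) and (231,190). The carrier is at (354,203) on the track, with the shroud to its right. I'll zoom in.

```bash
cat > h.py <<'E'
import numpy as np,cv2
from scipy.spatial.transform import Rotation as R
from bench import monitor,cams
def ray(name,uv,T=None):
    m=cams.camera_model(name)
    if T is None: T=np.array(m["pose"])
    K=np.array(m["intrinsics"]); d=T[:3,:3]@np.linalg.solve(K,[uv[0],uv[1],1]); return T[:3,3],d
def onz(name,uv,z,T=None):
    o,d=ray(name,uv,T); return o+d*(z-o[2])/d[2]
def proj(name,p,T=None):
    m=cams.camera_model(name)
    if T is None: T=np.array(m["pose"])
    q=np.array(m["intrinsics"])@(T[:3,:3].T@(np.array(p)-T[:3,3])); return q[:2]/q[2]
def wristT(s=None):
    s=s or monitor.observe(); W=np.eye(4);W[:3,:3]=R.from_euler('xyz',s["tool_rot"]).as_matrix();W[:3,3]=s["eef_pos"]
    return W@np.array(cams.camera_model("wrist")["T_tool_cam"])
def crop(src,x0,y0,x1,y1,k,out):
    im=cv2.imread(src)[y0:y1,x0:x1]; cv2.imwrite(out,cv2.resize(im,None,fx=k,fy=k,interpolation=cv2.INTER_CUBIC))
E
python3 - <<'E'
from h import *
crop("pics/a_scene.png",240,90,440,240,4,"pics/c1.png")
crop("pics/a_side.png",180,110,440,290,3,"pics/c2.png")
E
```

```text
(no output)
```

View pics/c1.png

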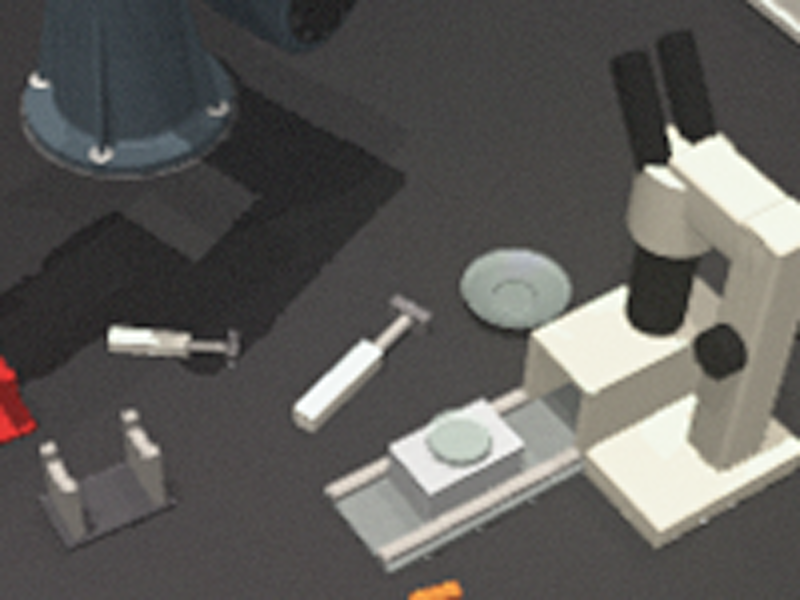

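View pics/c2.png

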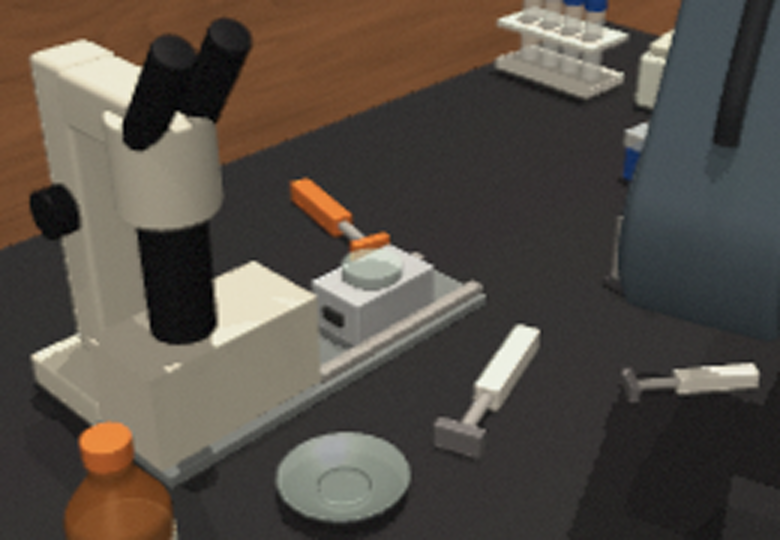

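Run:
```python
from h import *
P={"tail_top":(305,410,.022),"hand_head_top":(373,352,.022),"head_top":(411,308,.022),
"railL_start":(330,489,.02),"railR_start":(390,556,.02),"railR_mouth":(580,450,.02),"railL_mouth":(526,395,.02),
"shr_topA":(530,333,.096),"shr_topB":(590,390,.096),
"car_tA":(392,455,.057),"car_tB":(430,502,.057),"car_tC":(522,440,.057),"car_tD":(484,402,.057),
"restA":(48,450,.072),"restA2":(72,480,.072),"restB":(129,415,.072),"restB2":(155,450,.072),
"rfA":(40,497,.008),"rfB":(72,545,.008),"rfC":(172,500,.008),
"dish":(515,290,.01),"sm":(150,340,.02)}
for k,(u,v,z) in P.items(): print(k,np.round(onz("scene",(u/4+240-.375,v/4+90-.375),z),3))
Q={"tail_top":(530,332,.022),"handhead":(492,392,.022),"head_top":(462,428,.022),"shr_topA":(318,300,.096),"railstart":(480,290,.02),"bottle":(200,310,0)}
for k,(u,v,z) in Q.items(): print('side',k,np.round(onz("side",(u/3+180-.33,v/3+110-.33) if k!='bottle' else (222,318),z),3))
print(onz("scene",(225,252),.06))
```

```text
tail_top [ 0.454 -0.073  0.022]
hand_head_top [0.429 0.012 0.022]
head_top [0.403 0.07  0.022]
railL_start [ 0.536 -0.1    0.02 ]
railR_start [ 0.619 -0.095  0.02 ]
railR_mouth [0.613 0.101 0.02 ]
railL_mouth [0.54  0.098 0.02 ]
shr_topA [0.535 0.097 0.096]
shr_topB [0.611 0.102 0.096]
car_tA [ 0.557 -0.054  0.057]
car_tB [ 0.613 -0.054  0.057]
car_tC [0.601 0.046 0.057]
car_tD [0.551 0.043 0.057]
restA [ 0.416 -0.292  0.072]
restA2 [ 0.454 -0.29   0.072]
restB [ 0.418 -0.22   0.072]
restB2 [ 0.462 -0.219  0.072]
rfA [ 0.408 -0.304  0.008]
rfB [ 0.465 -0.304  0.008]
rfC [ 0.468 -0.212  0.008]
dish [0.426 0.17  0.01 ]
sm [ 0.311 -0.146  0.02 ]
side tail_top [ 0.447 -0.065  0.022]
side handhead [0.413 0.023 0.022]
side head_top [0.399 0.075 0.022]
side shr_topA [0.528 0.106 0.096]
side railstart [ 0.527 -0.088  0.02 ]
side bottle [0.434 0.359 0.   ]
[ 0.53547605 -0.44141874  0.06      ]
```

Emit:
{"op": "carry_out", "data": {
  "steps": [
    [15,50,4,0,0,8.5,87],
    [15,50,4,0,0,8.5,87],
    [15,50,4,0,0,8.5,87],
    [15,50,4,0,0,8.5,87],
    [15,50,4,0,0,8.5,87]
  ]
}}

```text
t: 0.65
eef_pos: [0.3511, -0.3196, 0.2386]
tool_rot: [3.141, 0.0, 1.218]
force: [0.8, 1.0, -0.5]
width: 0.087
```

Emit:
{"op": "carry_out", "data": {
  "steps": [
    [15,45,0,0,0,8.5,87],
    [15,45,0,0,0,8.5,87],
    [15,45,0,0,0,8.5,87],
    [15,45,0,0,0,8.5,87],
    [15,45,0,0,0,8.5,87]
  ]
}}

```text
t: 1.15
eef_pos: [0.4269, -0.0851, 0.2392]
tool_rot: [3.139, 0.001, 1.968]
force: [0.7, -0.4, -0.5]
width: 0.0868
```

```bash
cat > look.py <<'E'
import sys
from h import *
n=sys.argv[1]
s=monitor.observe(); T=wristT(s); im=cams.snapshot("wrist"); cv2.imwrite(f"pics/{n}.png",im[:,:,::-1]); np.save(f"pics/{n}.npy",T)
print(np.round(s["eef_pos"],4),np.round(s["tool_rot"],4),np.round(s["force"],2),np.round(s["qpos"],2))
E
python3 look.py w1
```

```text
[ 0.4269 -0.0851  0.2392] [3.1388e+00 6.0000e-04 1.9682e+00] [ 0.74 -0.44 -0.46] [-0.46  0.25  1.87  0.    1.03 -0.85]
```

View pics/w1.png

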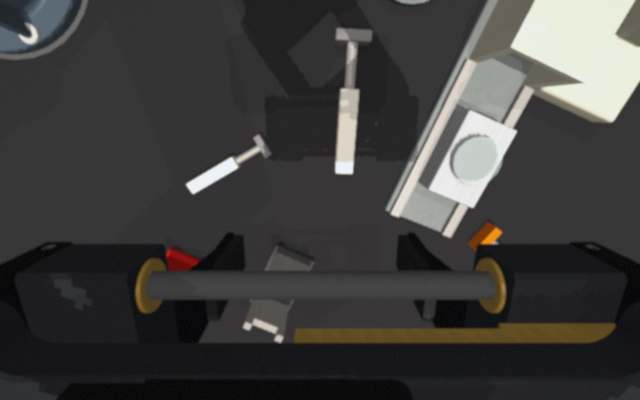

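Run:
```python
from h import *
crop("pics/w1.png",300,0,560,180,3,"pics/w1a.png")
crop("pics/w1.png",340,30,560,250,2.7,"pics/w1b.png")
```

```text
(no output)
```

View pics/w1a.png

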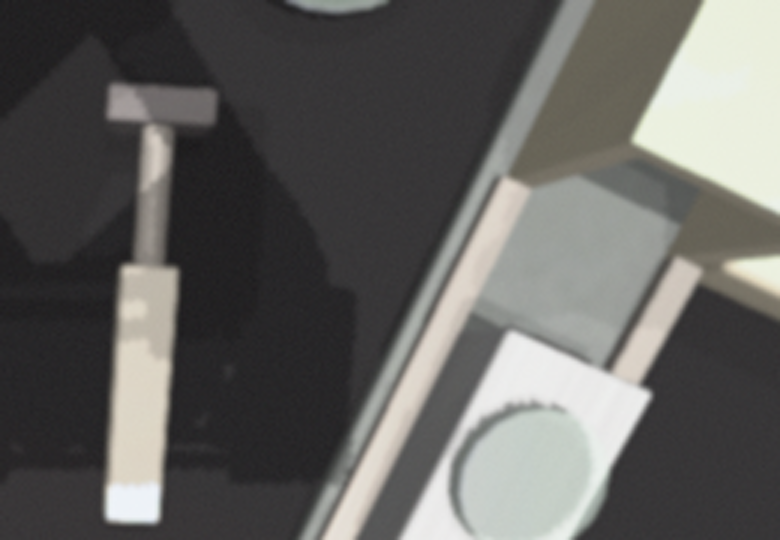

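View pics/w1b.png

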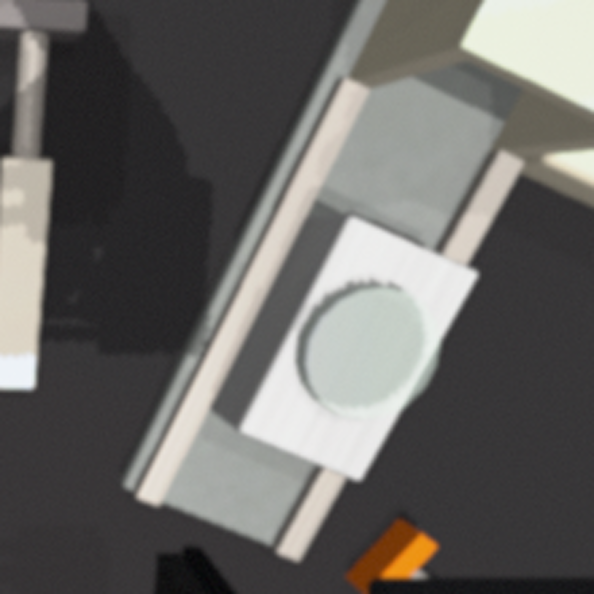

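Run:
```python
from h import *
T=np.load("pics/w1.npy")
A={"tailL":(105,522,.022),"tailR":(160,523,.022),"hL":(119,264,.022),"hR":(179,266,.022),"headL":(108,83,.022),"headR":(217,90,.022)}
B={"rLs_in":(161,505,.02),"rRs_in":(277,550,.02),"rLs_out":(135,495,.02),"rRs_out":(300,561,.02),"rLm_in":(371,89,.02),"rRm_in":(499,148,.02),
"cA":(240,430,.057),"cB":(360,481,.057),"cC":(478,270,.057),"cD":(350,216,.057)}
for k,(u,v,z) in A.items(): print(k,np.round(onz("wrist",(u/3+300-.33,v/3-.33),z,T),4))
r={}
for k,(u,v,z) in B.items():
    r[k]=onz("wrist",(u/2.7+340-.3,v/2.7+30-.3),z,T); print(k,np.round(r[k],4))
```

```text
tailL [ 0.4439 -0.0773  0.022 ]
tailR [ 0.465  -0.0689  0.022 ]
hL [0.4087 0.0168 0.022 ]
hR [0.4302 0.0251 0.022 ]
headL [0.3799 0.0721 0.022 ]
headR [0.4175 0.0854 0.022 ]
rLs_in [ 0.5443 -0.0972  0.02  ]
rRs_in [ 0.6072 -0.0961  0.02  ]
rLs_out [ 0.5305 -0.0975  0.02  ]
rRs_out [ 0.6204 -0.0968  0.02  ]
rLm_in [0.5417 0.1019 0.02  ]
rRm_in [0.6042 0.103  0.02  ]
cA [ 0.5455 -0.0462  0.057 ]
cB [ 0.6041 -0.0461  0.057 ]
cC [0.602  0.0493 0.057 ]
cD [0.5439 0.0475 0.057 ]
```

Emit:
{"op": "carry_out", "data": {
  "steps": [
    [3,13,-40,0,0,-0.6,60],
    [3,13,-45,0,0,-0.6,60],
    [3,13,-45,0,0,-0.6,60],
    [3,12,-40,0,0,-0.6,60],
    [1,1,-20,0,0,0,60]
  ]
}}

```text
t: 1.7
eef_pos: [0.4466, -0.0218, 0.048]
tool_rot: [3.123, 0.009, 1.943]
force: [-0.2, 0.1, 0.6]
width: 0.0617
```

Emit:
{"op": "carry_out", "data": {
  "steps": [
    [-3,-6,0,0,0,-0.5,60],
    [-2,-4,0,0,0,-0.5,60],
    [0,0,0,0,0,0,60],
    [0,0,0,0,0,0,60],
    [0,0,0,0,0,0,60]
  ]
}}

```text
t: 2.2
eef_pos: [0.4414, -0.0339, 0.0484]
tool_rot: [3.123, 0.009, 1.922]
force: [0.7, -0.2, -0.2]
width: 0.06
```

```bash
python3 look.py w2
```

```text
[ 0.4414 -0.0339  0.0484] [3.1234 0.0087 1.9216] [ 0.67 -0.15 -0.16] [-0.33  0.62  2.04  0.01  0.47 -0.69]
```

View pics/w2.png

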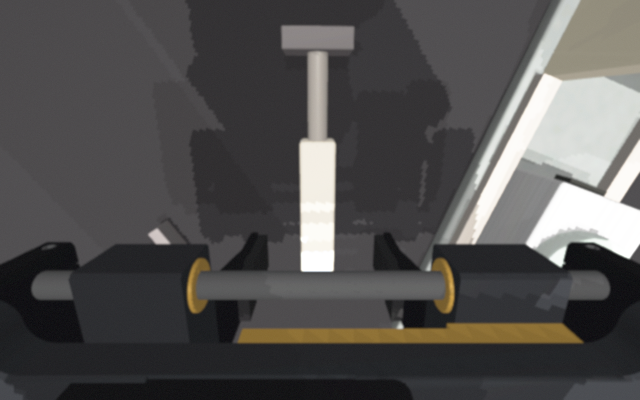

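Emit:
{"op": "carry_out", "data": {
  "steps": [
    [0,0,-12,0,0.6,0,60],
    [0,0,-12,0,0.6,0,60],
    [0,0,-12,0,0,0,60],
    [0,0,-4,0,0,0,60],
    [0,0,0,0,0,0,60]
  ]
}}

```text
t: 2.75
eef_pos: [0.443, -0.0344, 0.006]
tool_rot: [-3.141, 0.003, 1.922]
force: [-0.3, 0.2, -0.5]
width: 0.0597
```

Emit:
{"op": "carry_out", "data": {
  "steps": [
    [-3,0,-3,0,0,0,60],
    [0,0,0,0,0,0,18],
    [0,0,0,0,0,0,10],
    [0,0,0,0,0,0,10],
    [0,0,0,0,0,0,10]
  ],
  "force": 30
}}

```text
t: 3.25
eef_pos: [0.4397, -0.0342, 0.0029]
tool_rot: [-3.141, 0.003, 1.922]
force: [-0.6, 0.3, -0.2]
width: 0.0356
```

Emit:
{"op": "carry_out", "data": {
  "steps": [
    [0,0,0,0,0,0,10],
    [0,0,5,0,0,0,10],
    [0,0,15,0,0,0,10],
    [0,0,15,0,0,0,10],
    [0,0,0,0,0,0,10]
  ]
}}

```text
t: 3.75
eef_pos: [0.4396, -0.0342, 0.0396]
tool_rot: [-3.141, 0.003, 1.922]
force: [0.3, 0.7, -1.1]
width: 0.0217
```

```bash
python3 look.py w3
```

```text
[ 0.4396 -0.0342  0.0396] [-3.1407  0.0032  1.9223] [ 0.34  0.75 -1.09] [-0.33  0.64  2.03 -0.01  0.47 -0.68]
```

View pics/w3.png

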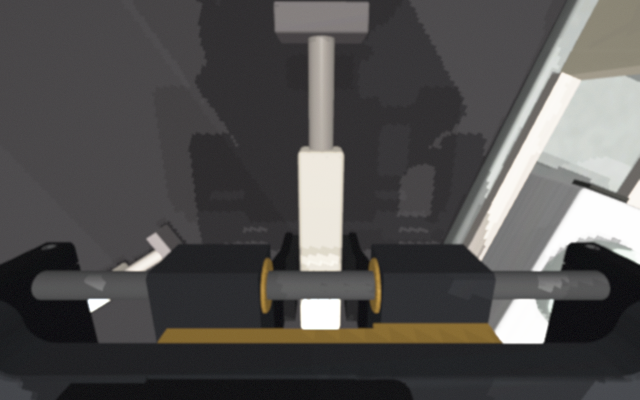

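Run:
```python
from h import *
T=np.array(cams.camera_model("wrist")["T_tool_cam"])
for h in (-.019,-.021,-.023,-.026):
    print(h,[np.round(1e3*onz("wrist",p,h,T)[:2],1).tolist() for p in ((298.5,149.5),(343.5,149.5),(274,2.5),(368.5,2.5),(278,33),(366,33))])
```

```text
-0.019 [[59.7, -9.8], [59.7, 10.7], [118.6, -18.6], [118.6, 19.5], [107.5, -17.4], [107.6, 19.0]]
-0.021 [[59.9, -9.7], [59.9, 10.6], [118.0, -18.3], [118.1, 19.3], [107.1, -17.1], [107.1, 18.7]]
-0.023 [[60.2, -9.5], [60.2, 10.4], [117.4, -18.1], [117.5, 19.0], [106.7, -16.9], [106.7, 18.5]]
-0.026 [[60.5, -9.3], [60.5, 10.2], [116.6, -17.7], [116.6, 18.6], [106.0, -16.5], [106.1, 18.1]]
```

Run:
```python
from h import *
for n in("scene","side"):
    im=cams.snapshot(n);cv2.imwrite(f"pics/b_{n}.png",im[:,:,::-1])
crop("pics/b_side.png",260,140,440,275,4,"pics/b2.png")
crop("pics/b_scene.png",260,110,420,230,5,"pics/b1.png")
```

```text
(no output)
```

View pics/b2.png

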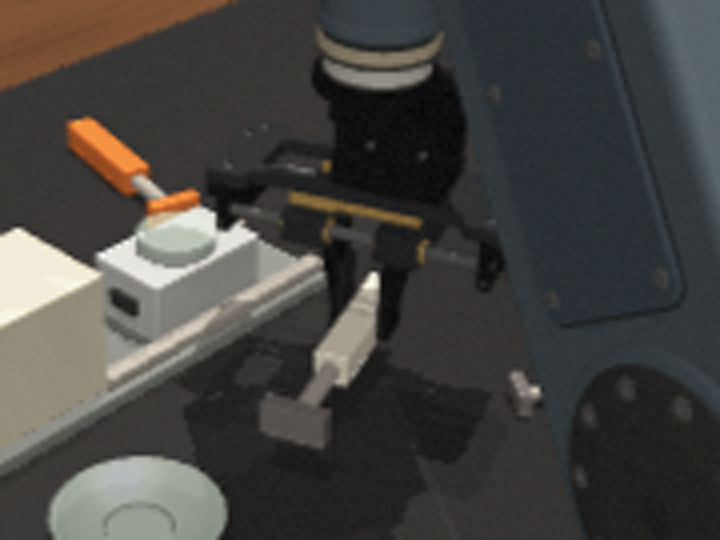

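View pics/b1.png

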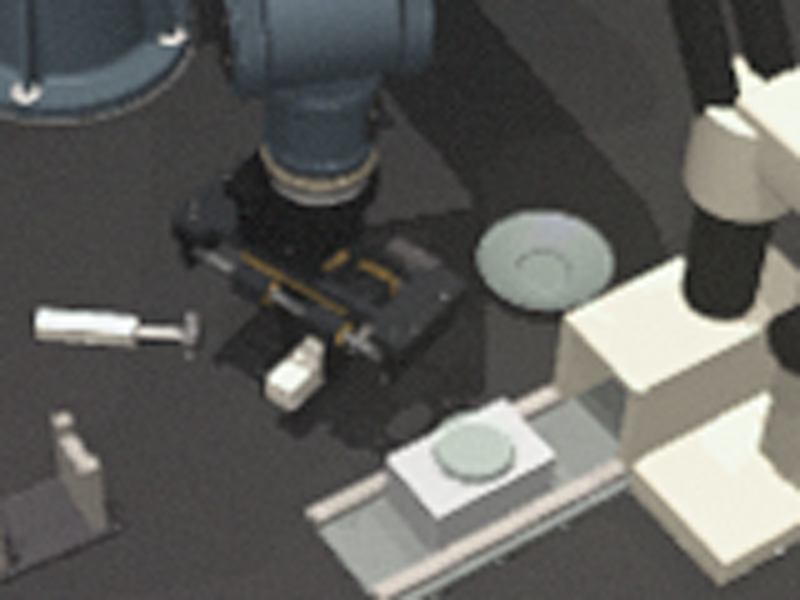

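Run:
```python
from h import *
W=np.eye(4);s=monitor.observe();W[:3,:3]=R.from_euler('xyz',s["tool_rot"]).as_matrix();W[:3,3]=s["eef_pos"]
def pr(p): 
    q=W@np.append(np.array(p)/1e3,1); return q[:3].round(4),((proj("side",q[:3])-[260,140])*4+1.5).round(0)
for pt in ((0,0),(4.5,0),(4.5,3),(0,5)):
  tilt,dz=pt; t=np.radians(tilt)
  f=lambda x,y,z:(10+x*np.cos(t)+0*z, y, -19+dz+z+x*np.sin(t))
  print(pt,[pr(f(112,y,z))[1].tolist() for y,z in((-20,0),(20,0),(-20,22),(20,22))],[pr(f(50,y,0))[1].tolist() for y in(-11,11)], pr(f(112,0,11))[0])
```

```text
(0, 0) [[325.0, 418.0], [261.0, 400.0], [324.0, 448.0], [260.0, 430.0]] [[350.0, 356.0], [316.0, 347.0]] [0.3967 0.0806 0.046 ]
(4.5, 0) [[325.0, 430.0], [261.0, 412.0], [324.0, 460.0], [261.0, 442.0]] [[350.0, 361.0], [316.0, 352.0]] [0.3968 0.0803 0.0372]
(4.5, 3) [[325.0, 434.0], [261.0, 416.0], [324.0, 464.0], [260.0, 446.0]] [[349.0, 365.0], [316.0, 356.0]] [0.3968 0.0803 0.0342]
(0, 5) [[325.0, 425.0], [261.0, 407.0], [324.0, 455.0], [260.0, 437.0]] [[349.0, 363.0], [316.0, 354.0]] [0.3967 0.0806 0.041 ]
```

Emit:
{"op": "carry_out", "data": {
  "steps": [
    [5,-20,20,0,0,-2,10],
    [20,-35,20,0,0,-4,10],
    [30,-40,15,0,0,-4,10],
    [30,-30,0,0,0,-4,10],
    [25,-20,0,0,0,-4,10]
  ]
}}

```text
t: 4.4
eef_pos: [0.5418, -0.1781, 0.0911]
tool_rot: [-3.123, -0.012, 1.6]
force: [0.3, -0.6, -1.2]
width: 0.0217
```

Emit:
{"op": "carry_out", "data": {
  "steps": [
    [0,0,0,0,0,0,10],
    [0,0,0,0,0,0,10],
    [0,0,0,0,0,0,10],
    [0,0,0,0,0,0,10],
    [0,0,0,0,0,0,10]
  ]
}}

```text
t: 4.9
eef_pos: [0.5418, -0.1794, 0.0874]
tool_rot: [-3.12, -0.013, 1.599]
force: [-0.4, -0.4, -0.4]
width: 0.0217
```

```bash
python3 look.py w4
```

```text
[ 0.5418 -0.1794  0.0874] [-3.1198 -0.0135  1.5987] [-0.39 -0.43 -0.36] [-0.52  0.65  1.66  0.    0.85 -0.54]
```

View pics/w4.png

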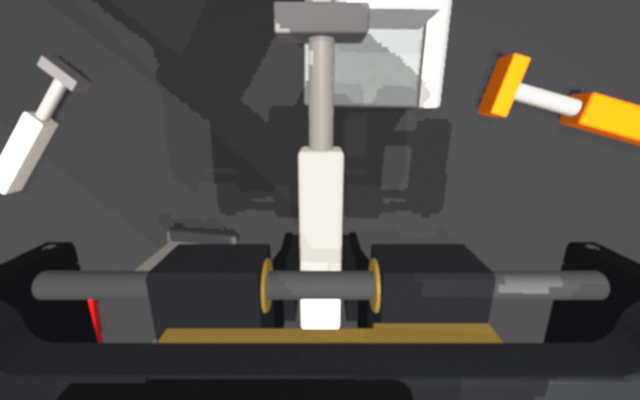

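Emit:
{"op": "carry_out", "data": {
  "steps": [
    [12,-10,0,-0.4,-0.7,-0.7,10],
    [12,-8,-10,-0.4,-0.6,0,10],
    [8,0,-15,0,0,0,10],
    [2,0,-10,0,0,0,10],
    [0,0,0,0,0,0,10]
  ]
}}

```text
t: 5.45
eef_pos: [0.5789, -0.1983, 0.0492]
tool_rot: [3.139, 0.002, 1.587]
force: [-0.3, 0.4, -0.1]
width: 0.0214
```

Emit:
{"op": "carry_out", "data": {
  "steps": [
    [0,0,0,0,0,0,10],
    [0,0,0,0,0,0,10],
    [0,0,0,0,0,0,10],
    [0,0,0,0,0,0,10],
    [0,0,0,0,0,0,10]
  ]
}}

```text
t: 5.95
eef_pos: [0.5778, -0.1975, 0.0486]
tool_rot: [3.141, 0.001, 1.587]
force: [-0.3, -0.3, -0.8]
width: 0.0219
```

```bash
python3 look.py w5
```

```text
[ 0.5778 -0.1975  0.0486] [3.1409e+00 1.1000e-03 1.5870e+00] [-0.29 -0.3  -0.82] [-0.51  0.74  1.6  -0.    0.8  -0.53]
```

View pics/w5.png

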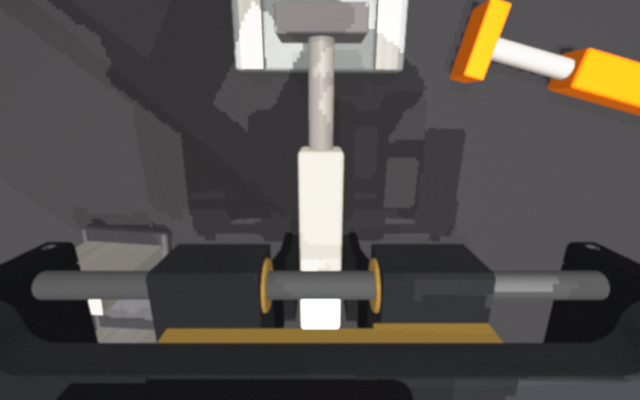

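Emit:
{"op": "carry_out", "data": {
  "steps": [
    [0,0,-8,0,0,0,10],
    [0,0,-8,0,0,0,10],
    [0,2,-2,0,0,0,10],
    [0,4,0,0,0,0,10],
    [0,5,0,0,0,0,10]
  ]
}}

```text
t: 6.5
eef_pos: [0.5778, -0.1865, 0.029]
tool_rot: [3.141, 0.001, 1.586]
force: [-0.3, -0.1, -1.3]
width: 0.0218
```

Emit:
{"op": "carry_out", "data": {
  "steps": [
    [0,4,0,0,0,0,10],
    [0,4,0,0,0,0,10],
    [0,4,0,0,0,0,10],
    [0,4,0,0,0,0,10],
    [0,4,0,0,0,0,10]
  ]
}}

```text
t: 7.0
eef_pos: [0.5783, -0.1644, 0.0296]
tool_rot: [3.139, 0.002, 1.587]
force: [-0.1, -3.5, -0.5]
width: 0.0219
```

Emit:
{"op": "carry_out", "data": {
  "steps": [
    [-0.3,6,0,0,0,0,10],
    [-0.3,6,0,0,0,0,10],
    [-0.3,6,0,0,0,0,10],
    [-0.3,6,0,0,0,0,10],
    [-0.3,6,0,0,0,0,10]
  ]
}}

```text
t: 7.5
eef_pos: [0.5775, -0.1333, 0.03]
tool_rot: [3.137, 0.005, 1.587]
force: [0.4, -1.9, -1.3]
width: 0.0215
```

Emit:
{"op": "carry_out", "data": {
  "steps": [
    [-0.3,6,0,0,0,0,10],
    [-0.3,6,0,0,0,0,10],
    [-0.3,6,0,0,0,0,10],
    [-0.3,6,0,0,0,0,10],
    [-0.3,5,0,0,0,0,10]
  ]
}}

```text
t: 8.0
eef_pos: [0.5757, -0.1013, 0.03]
tool_rot: [3.138, 0.005, 1.588]
force: [-0.6, -0.7, -2.6]
width: 0.0216
```

```bash
python3 look.py w6; python3 -c "
from h import *
cv2.imwrite('pics/c_side.png',cams.snapshot('side')[:,:,::-1]);crop('pics/c_side.png',180,110,440,290,3,'pics/c_s.png')"
```

```text
[ 0.5757 -0.1013  0.03  ] [3.1377 0.0045 1.5876] [-0.58 -0.66 -2.63] [-0.36  0.75  1.67 -0.    0.71 -0.38]
```

View pics/w6.png

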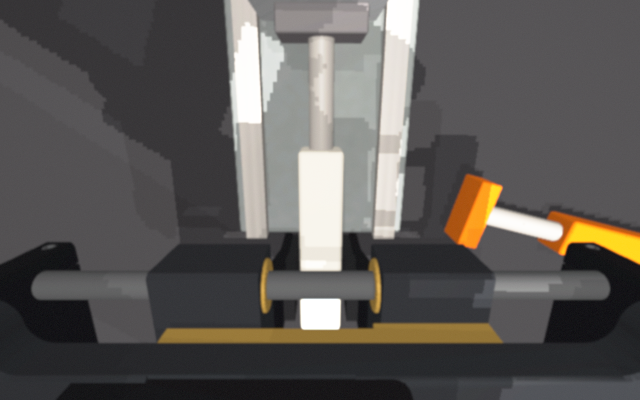

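View pics/c_s.png

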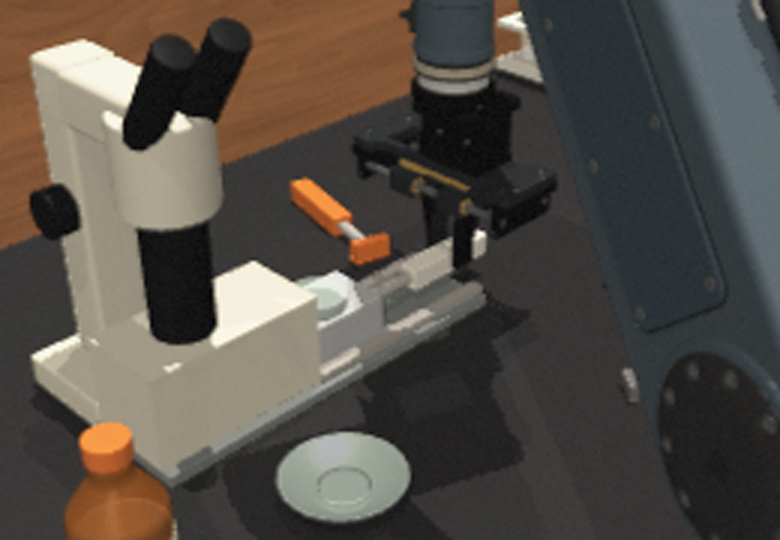

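Emit:
{"op": "carry_out", "data": {
  "steps": [
    [-0.1,5,0,0,0,0,10],
    [-0.1,5,0,0,0,0,10],
    [-0.1,5,0,0,0,0,10],
    [0,4,0,0,0,0,10],
    [0,3,0,0,0,0,10]
  ]
}}

```text
t: 8.6
eef_pos: [0.5753, -0.078, 0.03]
tool_rot: [3.138, 0.005, 1.588]
force: [-0.8, -2.0, -0.8]
width: 0.0219
```

Emit:
{"op": "carry_out", "data": {
  "steps": [
    [0,2,0,0,0,0,10],
    [0,2,0,0,0,0,10],
    [0,2,0,0,0,0,10],
    [0,2,0,0,0,0,10],
    [0,2,0,0,0,0,10]
  ]
}}

```text
t: 9.1
eef_pos: [0.5753, -0.0672, 0.03]
tool_rot: [3.138, 0.005, 1.588]
force: [-0.3, -1.0, -1.7]
width: 0.0218
```

Emit:
{"op": "carry_out", "data": {
  "steps": [
    [0,2,0,0,0,0,10],
    [0,2,0,0,0,0,10],
    [0,2,0,0,0,0,10],
    [0,2,0,0,0,0,10],
    [0,2,0,0,0,0,10]
  ]
}}

```text
t: 9.6
eef_pos: [0.5753, -0.0565, 0.0301]
tool_rot: [3.138, 0.005, 1.588]
force: [-0.5, -1.7, -1.7]
width: 0.0218
```

Emit:
{"op": "carry_out", "data": {
  "steps": [
    [0,1.4,0,0,0,0,10],
    [0,1.4,0,0,0,0,10],
    [0,1.4,0,0,0,0,10],
    [0,1.4,0,0,0,0,10],
    [0,1.4,0,0,0,0,10]
  ]
}}

```text
t: 10.1
eef_pos: [0.5753, -0.0487, 0.03]
tool_rot: [3.138, 0.005, 1.588]
force: [-0.9, -1.5, -0.8]
width: 0.0216
```

Emit:
{"op": "carry_out", "data": {
  "steps": [
    [0,1.4,0,0,0,0,10],
    [0,1.4,0,0,0,0,10],
    [0,1.4,0,0,0,0,10],
    [0,1.4,0,0,0,0,10],
    [0,0.5,0,0,0,0,10]
  ]
}}

```text
t: 10.6
eef_pos: [0.5757, -0.0435, 0.0302]
tool_rot: [3.137, 0.007, 1.589]
force: [-0.4, -4.4, -0.6]
width: 0.0221
```

Emit:
{"op": "carry_out", "data": {
  "steps": [
    [0,0.7,0,0,0,0,10],
    [0,0.7,0,0,0,0,10],
    [0,0.5,0,0,0,0,10],
    [0,0,0,0,0,0,10],
    [0,0,0,0,0,0,10]
  ]
}}

```text
t: 11.1
eef_pos: [0.576, -0.0427, 0.0304]
tool_rot: [3.137, 0.009, 1.59]
force: [-0.6, -3.8, -1.4]
width: 0.0215
```

Emit:
{"op": "carry_out", "data": {
  "steps": [
    [0,1.2,0,0,0,0,10],
    [0,1.2,0,0,0,0,10],
    [0,1,0,0,0,0,10],
    [0,1,0,0,0,0,10],
    [0,0.5,0,0,0,0,10]
  ]
}}

```text
t: 11.6
eef_pos: [0.5767, -0.0408, 0.0308]
tool_rot: [3.136, 0.014, 1.593]
force: [0.2, -5.2, -0.7]
width: 0.0218
```

Emit:
{"op": "carry_out", "data": {
  "steps": [
    [0,-2,0,0,0,0,10],
    [0,-4,0,0.4,0.2,-0.2,10],
    [0,-4,0,0.2,0,0,10],
    [0,-3,0,0,0,0,10],
    [0,0,0,0,0,0,10]
  ]
}}

```text
t: 12.1
eef_pos: [0.5756, -0.0516, 0.0304]
tool_rot: [3.141, -0.003, 1.586]
force: [-0.0, 0.3, -0.9]
width: 0.0217
```

Emit:
{"op": "carry_out", "data": {
  "steps": [
    [0,0,0,0,0,0,10],
    [0,0,0,0,0,0,10],
    [0,0,0,0,0,0,10],
    [0,0,0,0,0,0,10],
    [0,0,0,0,0,0,10]
  ]
}}

```text
t: 12.6
eef_pos: [0.5753, -0.0509, 0.0302]
tool_rot: [-3.141, -0.004, 1.586]
force: [-0.2, 0.6, -1.0]
width: 0.0217
```

```bash
python3 look.py w7; python3 -c "
from h import *
crop('pics/w7.png',200,0,440,100,3,'pics/w7a.png')
cv2.imwrite('pics/d_scene.png',cams.snapshot('scene')[:,:,::-1]);crop('pics/d_scene.png',300,140,460,240,5,'pics/d_s.png')"
```

```text
[ 0.5753 -0.0509  0.0302] [-3.1412 -0.0037  1.586 ] [-0.24  0.55 -0.99] [-0.28  0.74  1.69  0.01  0.71 -0.3 ]
```

View pics/w7a.png

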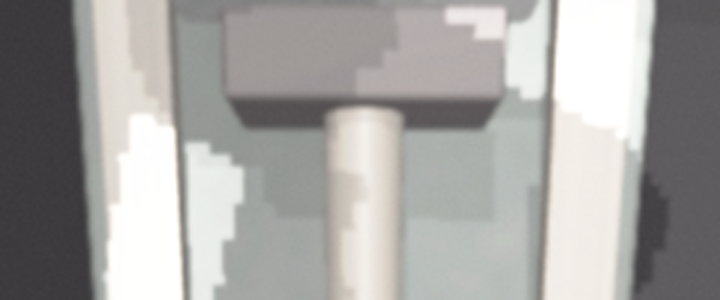

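View pics/d_s.png

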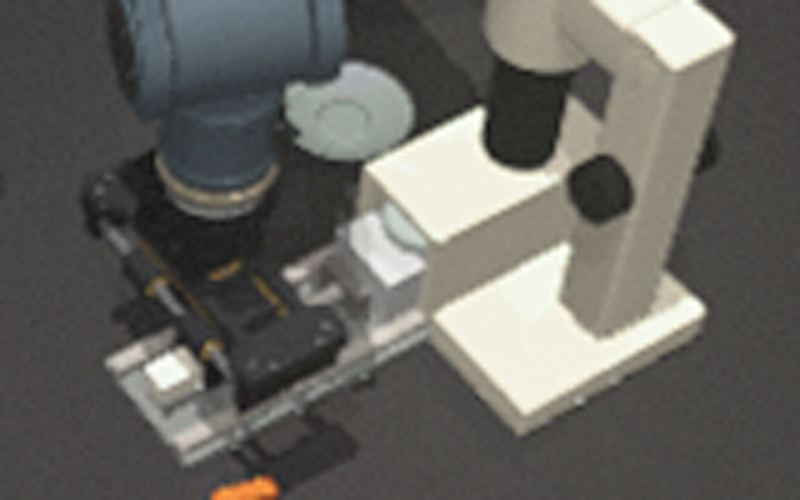

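Emit:
{"op": "carry_out", "data": {
  "steps": [
    [0,1.5,0,0,0,0,10],
    [0,2,0,0,0,0,10],
    [0,2,0,0,0,0,10],
    [0,1.5,0,0,0,0,10],
    [0,1.5,0,0,0,0,10]
  ]
}}

```text
t: 13.2
eef_pos: [0.576, -0.0435, 0.0305]
tool_rot: [3.14, -0.0, 1.588]
force: [-0.4, -5.1, -0.7]
width: 0.0218
```

Emit:
{"op": "carry_out", "data": {
  "steps": [
    [0,1,0,0,0,0,10],
    [0,1,0,0,0,0,10],
    [0,1,0,0,0,0,10],
    [0,1,0,0,0,0,10],
    [0,1,0,0,0,0,10]
  ]
}}

```text
t: 13.7
eef_pos: [0.5769, -0.0423, 0.0311]
tool_rot: [3.139, 0.006, 1.591]
force: [-0.8, -4.6, -0.3]
width: 0.0219
```

Emit:
{"op": "carry_out", "data": {
  "steps": [
    [0,1.4,0,0,0,0,10],
    [0,1.4,0,0,0,0,10],
    [0,1.4,0,0,0,0,10],
    [0,1.4,0,0,0,0,10],
    [0,1.4,0,0,0,0,10]
  ]
}}

```text
t: 14.2
eef_pos: [0.5781, -0.0409, 0.0318]
tool_rot: [3.137, 0.014, 1.596]
force: [-1.1, -6.8, 0.1]
width: 0.0219
```

Emit:
{"op": "carry_out", "data": {
  "steps": [
    [0,1.4,0,0,0,0,10],
    [0,1.4,0,0,0,0,10],
    [0,1.4,0,0,0,0,10],
    [0,1.4,0,0,0,0,10],
    [0,1.4,0,0,0,0,10]
  ]
}}

```text
t: 14.7
eef_pos: [0.5791, -0.0405, 0.0328]
tool_rot: [3.136, 0.023, 1.6]
force: [-0.2, -6.9, 0.2]
width: 0.022
```

Emit:
{"op": "carry_out", "data": {
  "steps": [
    [0,-1.5,0,0,0,0,10],
    [-0.5,-3,0,0.6,0.2,-0.3,10],
    [-0.5,-5,0,0.5,0,-0.3,10],
    [-0.5,-8,0,0,0,0,10],
    [0,-12,0,0,0,0,10]
  ]
}}

```text
t: 15.2
eef_pos: [0.5763, -0.0684, 0.0323]
tool_rot: [3.141, -0.002, 1.588]
force: [-0.4, 0.7, -1.9]
width: 0.0213
```

Emit:
{"op": "carry_out", "data": {
  "steps": [
    [0,-20,0,0,0,0,10],
    [0,-25,0,0,0,0,10],
    [0,-30,0,0,0,0,10],
    [0,-30,10,0,0,0,10],
    [0,-15,25,0,0,0,10]
  ]
}}

```text
t: 15.7
eef_pos: [0.573, -0.1938, 0.0644]
tool_rot: [-3.135, -0.007, 1.588]
force: [-0.0, -0.0, -0.5]
width: 0.0219
```

Emit:
{"op": "carry_out", "data": {
  "steps": [
    [0,-15,25,0,0,0,10],
    [-8,-30,35,0,0,0,10],
    [-14,-35,30,0,0,0,10],
    [-14,-35,10,0,0,0,10],
    [-10,-25,0,0,0,0,10]
  ]
}}

```text
t: 16.2
eef_pos: [0.5256, -0.3432, 0.1709]
tool_rot: [-3.14, -0.004, 1.587]
force: [0.4, -0.2, -1.8]
width: 0.0215
```

Emit:
{"op": "carry_out", "data": {
  "steps": [
    [0,0,0,0,0,0,10],
    [0,0,0,0,0,0,10],
    [0,0,0,0,0,0,10],
    [0,0,0,0,0,0,10],
    [0,0,0,0,0,0,10]
  ]
}}

```text
t: 16.7
eef_pos: [0.5233, -0.3464, 0.1706]
tool_rot: [-3.14, -0.005, 1.581]
force: [0.4, -0.7, -0.7]
width: 0.0218
```

```bash
python3 look.py w8; python3 -c "
from h import *
cv2.imwrite('pics/e_scene.png',cams.snapshot('scene')[:,:,::-1])
cv2.imwrite('pics/e_side.png',cams.snapshot('side')[:,:,::-1])
crop('pics/e_scene.png',240,130,440,250,4,'pics/e_s.png')
"
```

```text
[ 0.5233 -0.3464  0.1706] [-3.1403 -0.0048  1.581 ] [ 0.39 -0.71 -0.7 ] [-0.76  0.59  1.47  0.    1.08 -0.78]
```

View pics/w8.png

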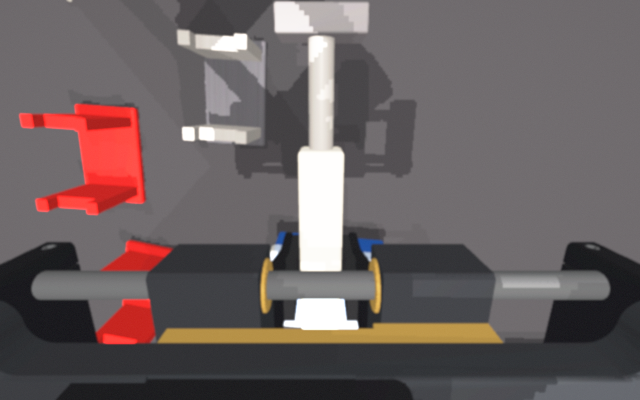

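View pics/e_s.png

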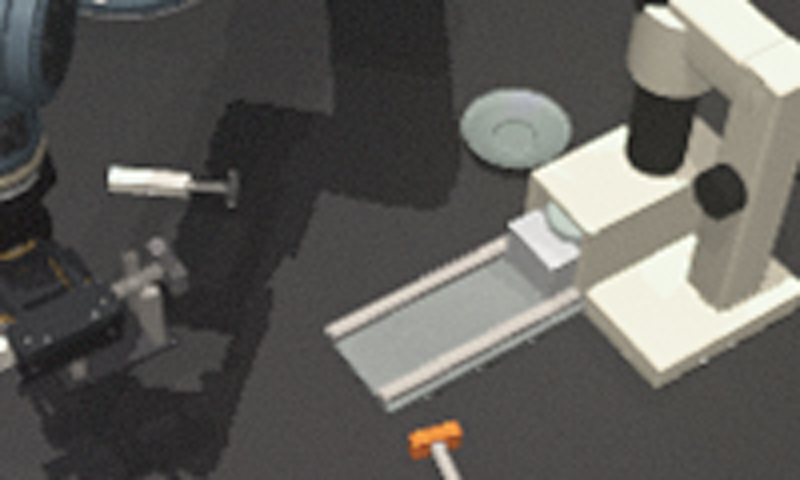

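The carrier is partly inside the shroud, and the track behind it is empty. The wrist view shows the grey rest's upper surfaces at about (180–260, 30–145). Next I'll measure the rest.

```bash
python3 -c "
from h import *
crop('pics/w8.png',165,20,295,160,5.5/1.3,'pics/w8a.png')"
```

```text
(no output)
```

View pics/w8a.png

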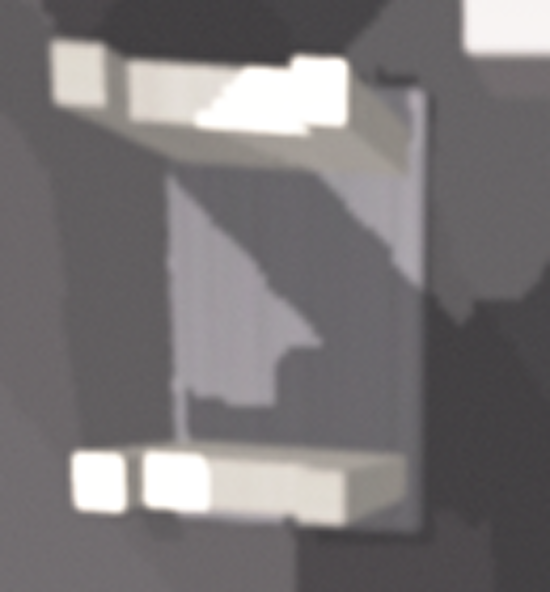

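Run:
```python
from h import *
T=np.load("pics/w8.npy");k=5.5/1.3
g=lambda u,v,z:onz("wrist",((u+.5)/k+165-.5,(v+.5)/k+20-.5),z,T)
p=[g(50,73,.072),g(348,91,.072),g(71,482,.072),g(345,498,.072)]
for q in p: print(q.round(4))
far=(p[0]+p[1])/2; near=(p[2]+p[3])/2
print(far,near,(far+near)/2,np.degrees(np.arctan2(*(far-near)[[1,0]])))
f=[g(425,90,.008),g(425,528,.008),g(180,440,.008)]
for q in f: print('foot',q.round(4))
T=np.array(cams.camera_model("scene")["pose"])
```

```text
[ 0.4127 -0.2171  0.072 ]
[ 0.466  -0.2194  0.072 ]
[ 0.4085 -0.289   0.072 ]
[ 0.4615 -0.2915  0.072 ]
[ 0.43937694 -0.21826869  0.072     ] [ 0.43500456 -0.29022374  0.072     ] [ 0.43719075 -0.25424621  0.072     ] 86.52267485951288
foot [ 0.4693 -0.2067  0.008 ]
foot [ 0.4657 -0.3037  0.008 ]
foot [ 0.4077 -0.2835  0.008 ]
```

Emit:
{"op": "carry_out", "data": {
  "steps": [
    [-15,15,0,0,0,-1,10],
    [-22,20,0,0,0,-1,10],
    [-22,20,-10,0,0,-1,10],
    [-15,15,-15,0,0,-0.4,10],
    [-5,5,-10,0,0,0,10]
  ]
}}

```text
t: 17.35
eef_pos: [0.4451, -0.2695, 0.1365]
tool_rot: [3.137, 0.001, 1.523]
force: [-0.1, -0.0, -0.1]
width: 0.0214
```

Emit:
{"op": "carry_out", "data": {
  "steps": [
    [0,0,0,0,0,0,10],
    [0,0,0,0,0,0,10],
    [0,0,0,0,0,0,10],
    [0,0,0,0,0,0,10],
    [0,0,0,0,0,0,10]
  ]
}}

```text
t: 17.85
eef_pos: [0.4469, -0.2699, 0.1374]
tool_rot: [3.135, 0.002, 1.525]
force: [-0.2, 0.7, -1.5]
width: 0.0217
```

Emit:
{"op": "carry_out", "data": {
  "steps": [
    [-5,3,-12,0,0.4,0,10],
    [-4,2,-15,0,0,-0.2,10],
    [-1,0.5,-10,0,0,0,10],
    [0,0,0,0,0,0,10],
    [0,0,0,0,0,0,10]
  ]
}}

```text
t: 18.35
eef_pos: [0.4368, -0.265, 0.098]
tool_rot: [-3.141, 0.004, 1.521]
force: [0.3, -0.0, -1.0]
width: 0.0218
```

```bash
python3 look.py w9; python3 -c "
from h import *
cv2.imwrite('pics/f_scene.png',cams.snapshot('scene')[:,:,::-1])
crop('pics/f_scene.png',220,150,340,240,6,'pics/f_s.png')
"
```

```text
[ 0.4368 -0.265   0.098 ] [-3.1413  0.0037  1.5207] [ 0.25 -0.05 -0.98] [-0.76  0.57  1.83 -0.    0.74 -0.71]
```

View pics/w9.png

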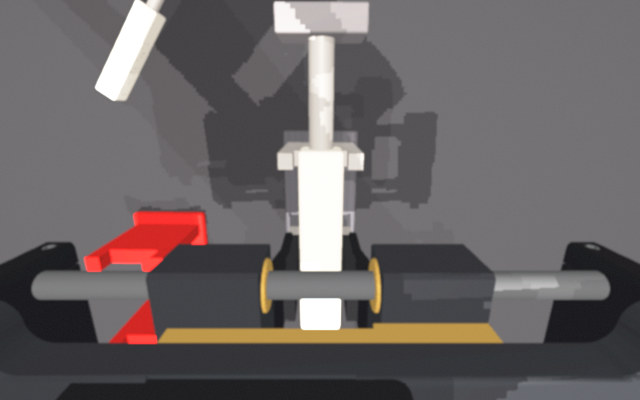

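View pics/f_s.png

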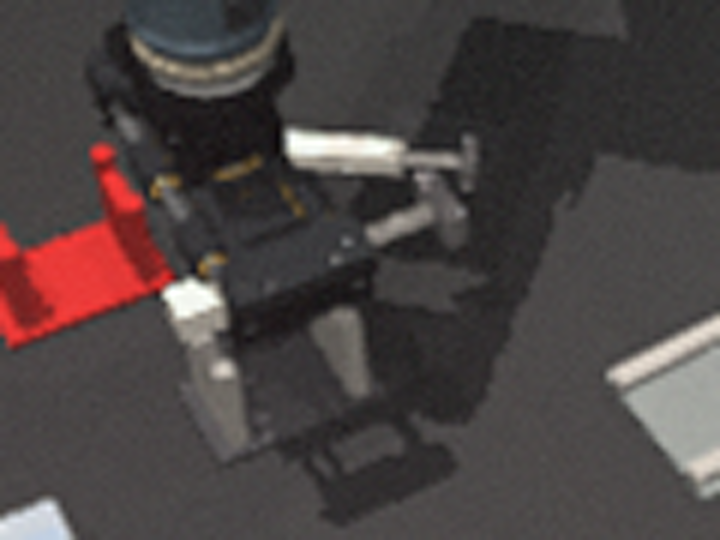

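Emit:
{"op": "carry_out", "data": {
  "steps": [
    [0,0,-10,0,0,0,10],
    [0,0,-10,0,0,0,10],
    [0,0,-6,0,0,0,10],
    [0,0,-3,0,0,0,10],
    [0,0,-1,0,0,0,10]
  ]
}}

```text
t: 18.95
eef_pos: [0.438, -0.266, 0.0667]
tool_rot: [3.139, 0.006, 1.521]
force: [-0.3, -0.2, 0.1]
width: 0.0217
```

Emit:
{"op": "carry_out", "data": {
  "steps": [
    [0,0,-1,0,0,0,10],
    [0,0,-1,0,0,0,10],
    [0,0,0,0,0,0,10],
    [0,0,0,0,0,0,10],
    [0,0,0,0,0,0,10]
  ]
}}

```text
t: 19.45
eef_pos: [0.4385, -0.2663, 0.0673]
tool_rot: [3.138, 0.007, 1.521]
force: [0.4, -0.1, -1.3]
width: 0.0219
```

Emit:
{"op": "carry_out", "data": {
  "steps": [
    [0,0,-2,0,0,0,10],
    [0,0,-2,0,0,0,10],
    [0,0,-1.5,0,0,0,10],
    [0,0,-1,0,0,0,10],
    [0,0,0,0,0,0,10]
  ]
}}

```text
t: 19.95
eef_pos: [0.4387, -0.2665, 0.0668]
tool_rot: [3.136, 0.009, 1.522]
force: [-0.1, 0.7, -0.4]
width: 0.0215
```

```bash
python3 look.py w10; python3 -c "
from h import *
cv2.imwrite('pics/g_scene.png',cams.snapshot('scene')[:,:,::-1])
crop('pics/g_scene.png',220,150,340,240,6,'pics/g_s.png')
crop('pics/w10.png',220,100,420,250,4,'pics/w10a.png')
"
```

```text
[ 0.4387 -0.2665  0.0668] [3.1364 0.009  1.5216] [-0.13  0.68 -0.36] [-0.76  0.63  1.85 -0.01  0.66 -0.71]
```

View pics/w10a.png

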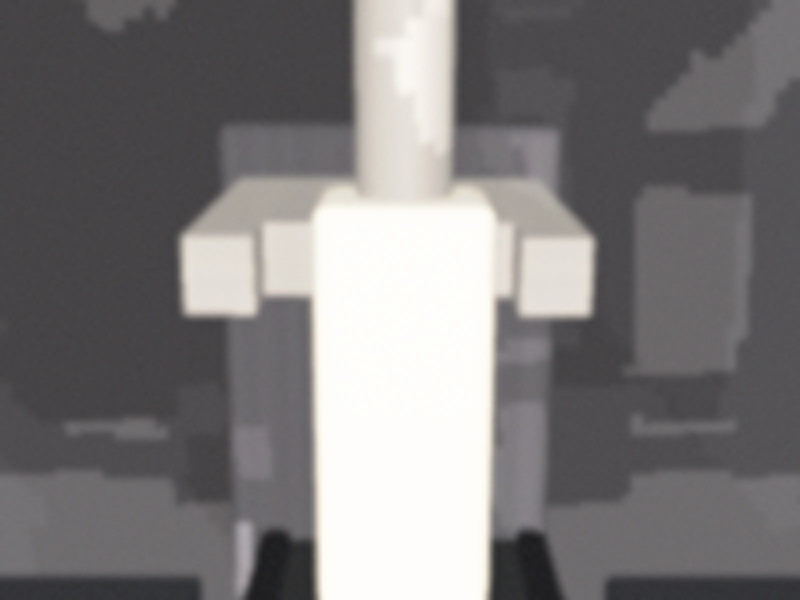

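View pics/g_s.png

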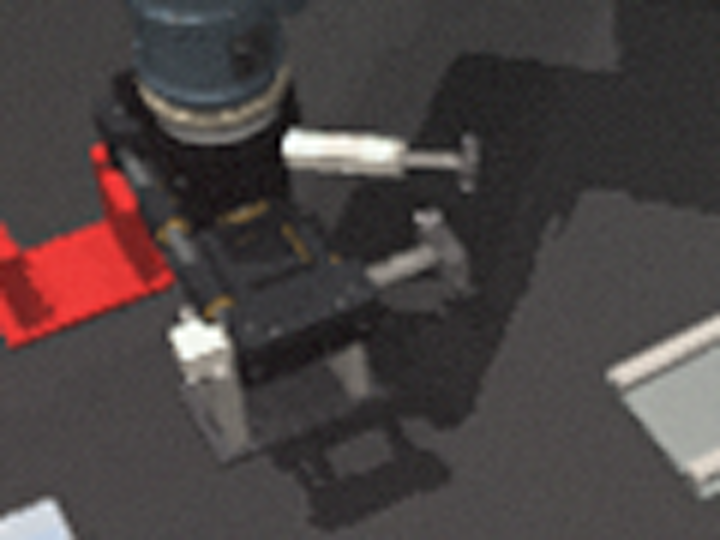

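Emit:
{"op": "carry_out", "data": {
  "steps": [
    [0,0,0,0,0,0,26],
    [0,0,0,0,0,0,30],
    [0,0,0,0,0,0,40],
    [0,0,0,0,0,0,45],
    [0,0,0,0,0,0,45]
  ]
}}

```text
t: 20.55
eef_pos: [0.4388, -0.2668, 0.0655]
tool_rot: [3.137, 0.009, 1.522]
force: [0.1, -0.6, -0.1]
width: 0.0428
```

Emit:
{"op": "carry_out", "data": {
  "steps": [
    [0,0,0,0,0,0,45],
    [0,0,0,0,0,0,45],
    [0,0,10,0,0,0,45],
    [0,0,15,0,0,0,45],
    [0,0,20,0,0,0,45]
  ]
}}

```text
t: 21.05
eef_pos: [0.4372, -0.2653, 0.1103]
tool_rot: [-3.141, 0.004, 1.522]
force: [-0.7, -0.5, -0.4]
width: 0.0449
```

Emit:
{"op": "carry_out", "data": {
  "steps": [
    [0,0,30,0,0,0,45],
    [0,0,40,0,0,0,45],
    [0,-40,40,0,0,0,45],
    [0,-40,20,0,0,0,45],
    [0,-20,0,0,0,0,45]
  ]
}}

```text
t: 21.55
eef_pos: [0.4366, -0.3597, 0.2474]
tool_rot: [3.139, 0.008, 1.527]
force: [0.6, -0.7, -1.0]
width: 0.045
```

```bash
python3 look.py w11; python3 -c "
from h import *
cv2.imwrite('pics/k_scene.png',cams.snapshot('scene')[:,:,::-1])
cv2.imwrite('pics/k_side.png',cams.snapshot('side')[:,:,::-1])
crop('pics/k_scene.png',220,130,440,250,3.6,'pics/k_s.png')
"
```

```text
[ 0.4366 -0.3597  0.2474] [3.1393 0.0075 1.5268] [ 0.62 -0.69 -1.  ] [-0.88  0.42  1.56 -0.    1.16 -0.84]
```

View pics/w11.png

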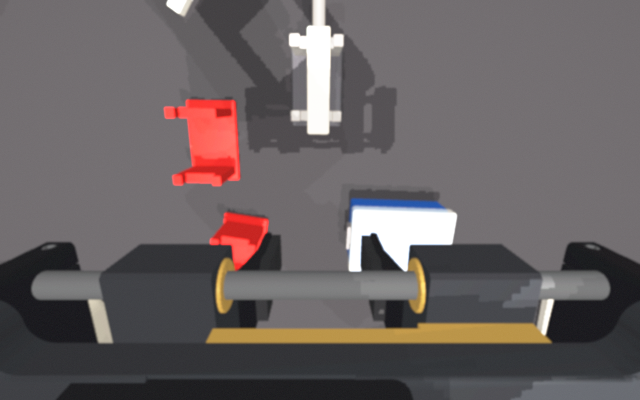

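View pics/k_s.png

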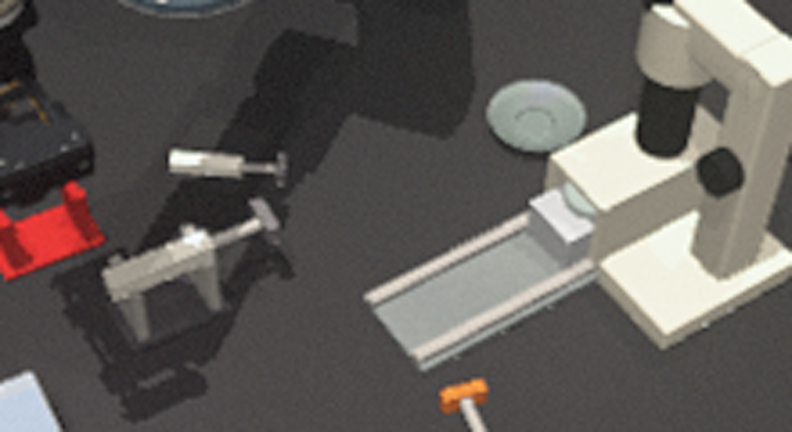

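Run:
```python
from h import *
for u,v in((530,203),(571,243)): print('carrier back edge',onz("scene",(u/3.6+220-.36,v/3.6+130-.36),.057).round(4))
T=np.load("pics/w11.npy")
for n,p in dict(tailL=(307,134),tailR=(329.5,134),endL=(307,26.5),endR=(331,26.5)).items(): print(n,onz("wrist",p,.082,T).round(4))
a=cv2.imread('pics/e_scene.png').astype(int);b=cv2.imread('pics/k_scene.png').astype(int)
print('diff carrier region',np.abs(a-b)[170:205,362:390].mean())
c=cv2.imread('pics/a_scene.png').astype(int)
for n,(x0,y0,x1,y1) in dict(dish=(352,150,385,175),tip=(200,232,248,282)).items(): print(n,np.abs(c-b)[y0:y1,x0:x1].mean())
crop('pics/k_side.png',180,110,440,330,3,'pics/k_d.png')
```

```text
carrier back edge [0.5472 0.0709 0.057 ]
carrier back edge [0.6064 0.0745 0.057 ]
tailL [ 0.4256 -0.3075  0.082 ]
tailR [ 0.4488 -0.3085  0.082 ]
endL [ 0.4311 -0.2086  0.082 ]
endR [ 0.4536 -0.2095  0.082 ]
diff carrier region 1.4789115646258504
dish 2.027070707070707
tip 2.1220833333333333
```

View pics/k_d.png

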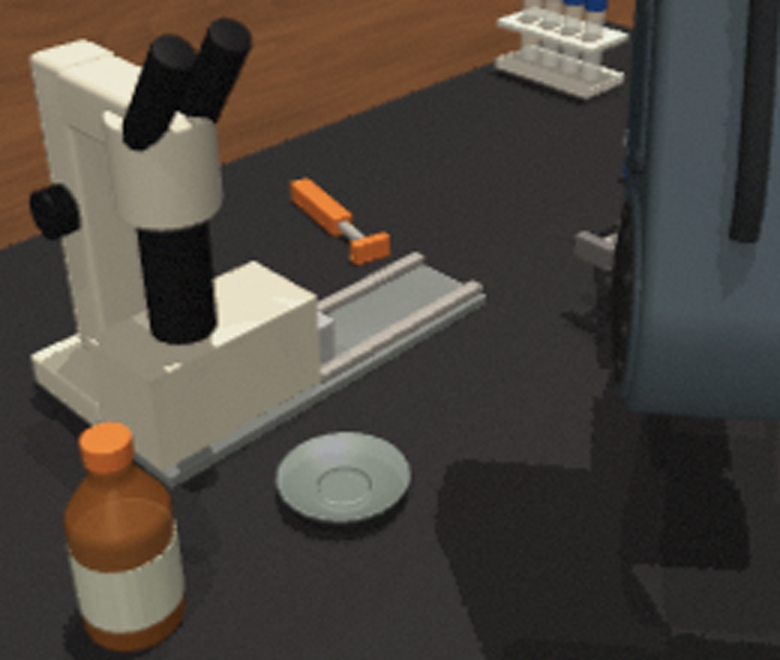

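Emit:
{"op": "carry_out", "data": {
  "steps": [
    [0,0,0,0,0,0,45],
    [0,0,0,0,0,0,45],
    [0,0,0,0,0,0,45],
    [0,0,0,0,0,0,45],
    [0,0,0,0,0,0,45]
  ]
}}

```text
t: 22.2
eef_pos: [0.433, -0.3489, 0.2406]
tool_rot: [-3.132, -0.009, 1.529]
force: [0.4, 0.7, -0.7]
width: 0.0451
```

```bash
python3 -c "
from bench import ticket; print(ticket.sign_off())"
```

```text
the job is handed in; nothing more can be done
None
```

I pushed the carrier to the hidden stop with the larger white pusher, drew back, tapped it again, then laid the pusher on the grey rest and let go. I handed in at about 22 s; no verdict is reported.

- **First press:** the wrist force rose from about 2 N while sliding to about 5 N. The nose was then roughly 77 mm inside the mouth, within the range given for the stop.
- **Draw back and tap:** I backed off about 11 mm, then tapped again up to about 7 N. That is well under the 18 N limit.
- **Carrier:** its image did not change between the retreat and the end. That the nose still bears on the stop is inferred from spring and friction, because nothing measures it directly.
- **Pusher:** it lies across both plates and between the ears, about 87° in the world against about 87° for the rest. It looked level, and the gripper is clear of it.
- **Bystanders:** the dish and the tip box look unchanged from the start. The bottle I judged only by eye.

Two readings disagreed slightly. The handle met the rest with the tool about 3 mm higher than I expected, and the underside height was not measured again afterwards. The scene camera puts the carrier's back edge at about y = 73 mm, against about 80 mm from the arm; it was off by a similar amount at the start.

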